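Draw the sagging bolt and hold the charging-cage gate ajar

TASK

Lift the padlock off the red bolt handle of the yellow cage gate and set it down in the open steel tray. Then draw the bolt: it has sagged onto the bent-up lip of its keeper, so lift it over the lip by its handle as you pull it sideways out of the keeper, without wrenching it against the lip. Pull the self-closing gate about ten centimetres open at its free edge and finish still holding it there by the bolt's handle; leave the other tools where they lie.

Things in the scene. Friction and masses are not known exactly. Their poses are not given: they have to be found in the camera images.
- cage: Grey mesh battery cage, 440 mm wide (y), 260 deep (x), 238 high, fixed to the bench. Origin: foot of its front face, half-way across; x points from the front into the cage, y along the front towards the gate's hinge, z up. The yellow gate's outer face is the plane x = 0, from its hinge at y = +200 to its free edge at y = -165, top at z = 228. Latch post with keeper at y = -170 to -220.
- gate_hinge (a point): Point on the gate's upright hinge axis, at the height of the bolt (213 mm). The gate swings out, towards the cage's -x: seen from above its free edge turns clockwise about this axis.
- gate (a joint): Gate angle in rad, 0 shut, grows as it swings out to at most 1.2. Sprung hinges pull it shut: about 2 N at the bolt handle when just open, 3.5 N at 0.28 rad. 0.28 rad is 100 mm at the free edge.
- handle_grip (a point): Middle of the grip of the bolt's round handle (red, 13 mm thick), 69 mm before the gate's face, 3 above the bolt's axis, 320 from the hinge. The handle leaves the bolt level towards the cage's -x (gate shut) and after 40 mm turns up by 25 degrees for its last 20 mm, as a hook; this point is 7 mm past the bend. Fingers fit on its two sides (closing along the cage's y). Moves with bolt and gate.
- bolt (a joint): How far the bolt is drawn, m: 0 home, 0.062 fully drawn, towards the gate's hinge (the cage's +y). A 14 mm steel rod along the gate's top rail, its axis 22 mm before the gate's face. It is out of the keeper from 0.036. Sagging, it goes 6 mm, then the notch worn in its underside catches on the lip. It slides with about 2 N.
- bushes (a joint): How far the bolt is lifted in its worn guides, m: 0 sagging, 0.014 at the top stop. It needs 0.007 or more to pass the lip (no longer needed once 0.034 drawn); it falls back when not held (6 N of weight).
- lip_top (a point): Top of the keeper's bent-up lip, under the bolt on the latch post; the lip stands 6.5 mm up into the notch in the bolt's underside.
- keeper: The J-shaped steel keeper on the latch post, open at the top, 36 mm high and 32 mm along the bolt; its gate-side edge is bent up into the lip. Fixed to the cage; its origin and axes are the cage's.
- padlock_mid (a point): Centre of the brass padlock, 72 mm high, 44 wide (y), 20 thick (x), 240 g; 36 above its foot, 2 above the top of its body. Shut steel shackle: 40 wide, bar 8 thick, inside 24 wide, 30 high. At first it hangs on the level part of the handle, broad side to the robot, 13 mm nearer the gate than handle_grip; raise it 10 to 16 mm to clear the upturned end, then 45 straight off, away from the gate.
- padlock: The same padlock; origin at the middle of its underside.
- tray_in (a point): Centre of the inside floor of the open dark steel tray, fixed to the bench, 130 mm (x) by 180 mm (y) outside, walls 3 mm thick and 35 mm high. The tray stands to the left or the right in front of the cage; the black charger with a yellow battery stands on the other side.
- charger: Black battery charger, 120 x 170 x 100 mm with the yellow battery on it, origin under its middle; in the place that the tray does not have.
- angle_grinder: Yellow and black cordless angle grinder lying on the bench, 310 mm long; leave alone.
- drill: Yellow and black cordless drill standing on its battery, 210 mm high; leave alone.
- battery: Black battery pack with a yellow top, 115 x 75 x 62 mm; leave alone.
- discs: Stack of dark cut-off discs, 115 mm across, 18 mm high; leave alone.
- tape_measure: Yellow tape measure, 75 x 35 x 70 mm; leave alone.
- wrench: Steel wrench, 200 mm long, lying flat; leave alone.

How it is judged (in metres and radians):
On the way, in this order (a step that is already met when the one before it is completed fails the run):
1. the padlock lies in the tray, let go, with the bolt still in its keeper (x of padlock_mid in the frame of tray_in between -0.058 and 0.058 m and y of padlock_mid in the frame of tray_in between -0.083 and 0.083 m and z of padlock_mid in the frame of tray_in below 0.045 m and contact force between the fingers and padlock below 0.1 N and linear speed of padlock below 0.05 m/s and value of joint bolt below 0.03 m), for 0.2 s.
2. the bolt has been lifted over the lip and drawn out of the keeper (value of joint bolt above 0.036 m), for 0.1 s.
At the end, for the whole second after the job is handed in: The gate stands still between 0.19 and 0.40 rad open (about 70 to 145 mm at its free edge), the gripper's fingers still hold the bolt's handle (more than 2 N), and the padlock lies in the tray (value of joint gate between 0.19 and 0.4 rad and velocity of joint gate between -0.1 and 0.1 rad/s and contact force between the fingers and bolt above 2 N and x of padlock_mid in the frame of tray_in between -0.058 and 0.058 m and y of padlock_mid in the frame of tray_in between -0.083 and 0.083 m and z of padlock_mid in the frame of tray_in below 0.045 m); the arm keeps its last pose, push and grip.
It fails at once if the bolt is wrenched against the keeper (more than 60 N) (contact force between bolt and keeper above 60 N).
It fails at once if the padlock is dropped or thrown (over 0.9 m/s while not held) (linear speed of padlock above 0.9 m/s and contact force between the fingers and padlock below 0.05 N).
It fails at once if another tool is moved by more than 40 mm (distance of any of angle_grinder, drill, battery, discs, tape_measure, wrench from where it was at the start of the episode above 0.04 m).
It also fails if it takes over 58 s, if anything falls off the work surface, if the arm or the gripper's body presses on something with over 40 N, if the wrist force passes 120 N, or if a joint passes its speed limit or range.

ROBOT

A 6-joint arm with a two-finger parallel gripper is mounted at the origin on the work surface. World frame = base frame: x ahead of the robot, y to its left, z up, the work surface at z = 0. Lengths are in m, angles in degrees, forces in N, time in s.
With the tool pointing down it reaches from about 0.35 to 0.875 m from the base axis. Payload 4.2 kg.
Tool frame: the origin (TCP) lies at the very end of the fingers, on their centre line; the grasp point (between the pads) lies 19 mm behind it (r.grip_point_offset is the distance from the TCP to the grasp point, in m); z points along the fingers, y is the line along which they close (so a half turn about z gives the same grasp; the last joint's range is limited). The gripper opens to 87 mm and grips with 3 to 60 N. Pads are 19 mm wide; open, the fingers measure 117 mm over their backs; the gripper's body (75 mm by 190 mm) begins 51 mm behind the grasp point.
Start: joints at [-61.559, 22.042, 0.453, 0, -68.411, -14.817], TCP at [0.147, -0.607, 0.223] pointing down, gripper open.
Joint ranges: [-179.83, 179.83], [-69.29, 118.12], [-61.27, 80.66], [-181.25, 117.63], [-171.15, -9.14], [-177.46, 177.46]. Speed limits (degrees/s): [159.86, 159.86, 180, 180, 180, 180].

INTERFACE

Orientations are given as a 3x3 rotation matrix whose columns are the frame's x, y, z axes.
In Python, from station import r, cams gives the robot as it stands. The module is installed in compiled form; this text tells all that it offers.
- The arm moves only by the shell command python3 -m handwheel 'ROWS'. ROWS is JSON, a list that holds one entry, the list of rows, each a list of 7 numbers: the turn, a rotation vector about the tool's x, y, z in units of 6 degrees (1.0 is 6 degrees), then the shift along the tool's x, y, z in m, then the finger opening in m, from 0 to 0.087. In form: [[[ax, ay, az, x, y, z, jaw], ...]]. A call has 1 to 12 rows; each row shifts and turns the commanded pose from where the row before left it, along the tool's axes as they then stand; what a row does not reach is not made up. A row lasts 1/10 s, in which the tool goes at most 50 mm and 8.59 degrees, less where a joint would pass 70% of its speed; a pose out of reach is approached as far as the arm can. A call with a gripper value outside its range is refused whole. The fingers move at their own pace and stop on an object; the grip force is fixed at half the most. Time passes only in rows, so rows that do not move let the fingers close. It gives the time, the measured TCP pose, the force, the opening and the grip force at its end, in the units of the state.
- r.sense(): the state, without advancing time (a new reading comes with each control period).
- cams.capture(name): name is "scene" or "top" or "wrist"; returns the picture (384x512x3 uint8, red, green, blue); there is no depth.
- cams.get_calibration(name): a dict with "camera_matrix" (3x3 intrinsics, pixels), "rvec" (rotation vector, rad) and "tvec" (3), from world to camera coordinates, as OpenCV has them; the wrist camera has in their place "T_tool_cam" (4x4, takes a point from camera to tool coordinates, whose origin is the TCP and whose axes are the flange's). Camera axes: x right, y down, z forward; pixel columns grow to the right and rows downward; lengths in m; the calibration is good to about 2 mm. A picture is of the moment at which its call begins: read the wrist's pose just before it. get_calibration takes no time and is no camera call.
- r.finish_job(): hands the job in; it is judged then, once.
The state is a dict: "time_s": time; "joints": joint angles; "joint_velocities": joint speeds; "effort": joint torques, N m; "tcp_pos": TCP position; "ee_rot": TCP orientation; "wrist_force": force on the tool from outside, world axes, zero at the start; "moment": the same for the moment, N m; "gripper_width": opening from 0.0 (shut) to 1.0 (fully open); "gripper_force": force on a finger pad.
Only numpy, scipy, OpenCV 4.12 (cv2) and the standard library are available. Lean on these libraries where they do the work, as an engineer would, in place of code of your own. Each camera call takes 0.05 s, during which the arm holds its last target. There are 200 camera calls.

## Working session

There is one attempt and no reset: what is moved stays moved. The work goes in short steps, Python scripts to look and compute and a shell command to move; the robot and the scene stay as the last step left them, time stands still between calls to the robot, and variables do not carry over. Pictures are saved under pics/ and viewed, at most 10 in all, crops included, and the job is handed in when it is done.

```bash
mkdir -p pics
python3 - <<'E'
from station import r,cams
import cv2,numpy as np
s=r.sense()
print(s['time_s'],s['tcp_pos'],np.round(s['ee_rot'],3).tolist(),s['gripper_width'])
for n in ['scene','top','wrist']:
    p=cams.capture(n); cv2.imwrite(f'pics/{n}0.png',p[:,:,::-1]); c=cams.get_calibration(n); print(n,c)
a=[cv2.imread(f'pics/{n}0.png') for n in ['scene','top']]
cv2.imwrite('pics/both0.png',cv2.resize(np.vstack(a),(512,768))[:])
E
```

```text
0.0 [ 0.1470735  -0.60682705  0.22145573] [[-0.972, -0.235, -0.001], [-0.235, 0.972, 0.002], [0.0, 0.002, -1.0]] 0.9978924519987089
scene {'camera_matrix': array([[490.07530852,   0.        , 257.9983773 ],
       [  0.        , 490.07530852, 193.55668185],
       [  0.        ,   0.        ,   1.        ]]), 'rvec': array([ 0.96782177,  2.54294838, -0.97157201]), 'tvec': array([ 0.33556237, -0.14700497,  1.91712357])}
top {'camera_matrix': array([[351.83047111,   0.        , 255.60537144],
       [  0.        , 351.83047111, 190.23576084],
       [  0.        ,   0.        ,   1.        ]]), 'rvec': array([ 2.1529816 , -2.16220372,  0.13293145]), 'tvec': array([0.02205323, 0.50140871, 1.45907382])}
wrist {'camera_matrix': array([[270.42584008,   0.        , 259.7108294 ],
       [  0.        , 270.42584008, 192.15690805],
       [  0.        ,   0.        ,   1.        ]]), 'T_tool_cam': array([[-4.94660601e-04, -9.67851186e-01, -2.51523036e-01,
         6.90785536e-02],
       [ 9.99999835e-01, -5.52233328e-04,  1.58312188e-04,
        -1.44336835e-04],
       [-2.92122042e-04, -2.51522916e-01,  9.67851299e-01,
        -1.62161549e-01],
       [ 0.00000000e+00,  0.00000000e+00,  0.00000000e+00,
         1.00000000e+00]])}
```

View pics/scene0.png

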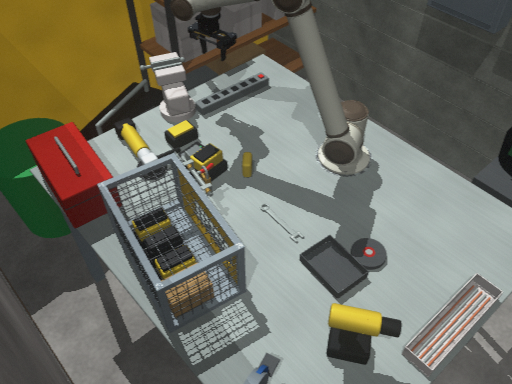

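View pics/top0.png

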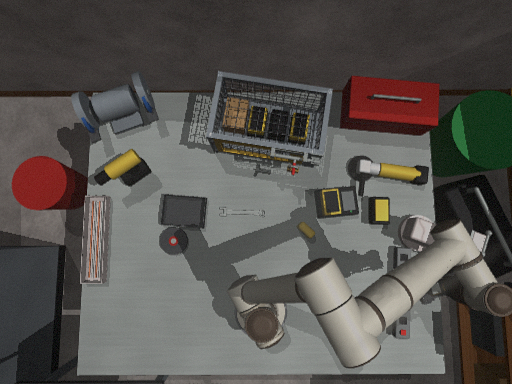

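The top view shows the cage at (270,120), the red handle near (293,169), the tray at (183,211), the charger at (337,201) just in front of the free edge, and the tape at (307,231). Next I'll enlarge the cage area.

```bash
cat > h.py <<'E'
import numpy as np,cv2
from station import r,cams
def ray(n,uv):
    c=cams.get_calibration(n);K=c['camera_matrix']
    if n=='wrist':
        s=r.sense();T=np.eye(4);T[:3,:3]=s['ee_rot'];T[:3,3]=s['tcp_pos'];M=T@c['T_tool_cam'];R=M[:3,:3];o=M[:3,3]
    else:
        R=cv2.Rodrigues(c['rvec'])[0].T;o=-R@c['tvec']
    d=R@np.linalg.inv(K)@np.array([uv[0],uv[1],1.]);return o,d/np.linalg.norm(d)
def plane(n,uv,z):
    o,d=ray(n,uv);return o+d*(z-o[2])/d[2]
def tri(*rays):
    A=sum(np.eye(3)-np.outer(d,d) for o,d in rays);b=sum((np.eye(3)-np.outer(d,d))@o for o,d in rays);return np.linalg.solve(A,b)
def proj(n,p):
    c=cams.get_calibration(n);return cv2.projectPoints(np.array([p],float),c['rvec'],c['tvec'],c['camera_matrix'],None)[0].ravel()
def crop(f,o,x0,y0,w,h,k):
    cv2.imwrite(o,cv2.resize(cv2.imread(f)[y0:y0+h,x0:x0+w],None,fx=k,fy=k,interpolation=cv2.INTER_CUBIC))
E
python3 - <<'E'
from h import *
for n in ['top','scene']:
    im=cv2.imread(f'pics/{n}0.png');hsv=cv2.cvtColor(im,cv2.COLOR_BGR2HSV)
    m=((hsv[...,0]<8)|(hsv[...,0]>172))&(hsv[...,1]>120)&(hsv[...,2]>70)
    k,l,st,ce=cv2.connectedComponentsWithStats(m.astype('uint8'))
    print(n,[(st[i].tolist(),ce[i].round(1).tolist()) for i in range(1,k) if st[i][4]>5])
a=cv2.imread('pics/top0.png')[65:225,200:360];b=cv2.imread('pics/scene0.png')[120:320,90:250]
a=cv2.resize(a,None,fx=3.5,fy=3.5,interpolation=2);cv2.imwrite('pics/c1.png',a)
b=cv2.resize(b,None,fx=3,fy=3,interpolation=2);cv2.imwrite('pics/c2.png',b)
E
```

```text
top [([349, 76, 91, 50, 3540], [394.1, 100.6]), ([12, 156, 55, 54, 2357], [38.9, 182.6]), ([293, 163, 3, 2, 6], [294.0, 163.5]), ([292, 168, 3, 7, 20], [293.0, 170.8]), ([169, 236, 9, 10, 48], [172.9, 240.5]), ([401, 330, 5, 5, 25], [403.0, 332.0])]
scene [([258, 74, 6, 4, 16], [260.2, 75.6]), ([26, 122, 86, 79, 3640], [68.2, 161.4]), ([206, 163, 7, 7, 29], [209.4, 165.9]), ([200, 169, 5, 4, 13], [202.1, 170.4]), ([113, 194, 5, 4, 7], [114.4, 195.0]), ([363, 247, 12, 10, 63], [368.7, 251.6])]
```

View pics/c1.png

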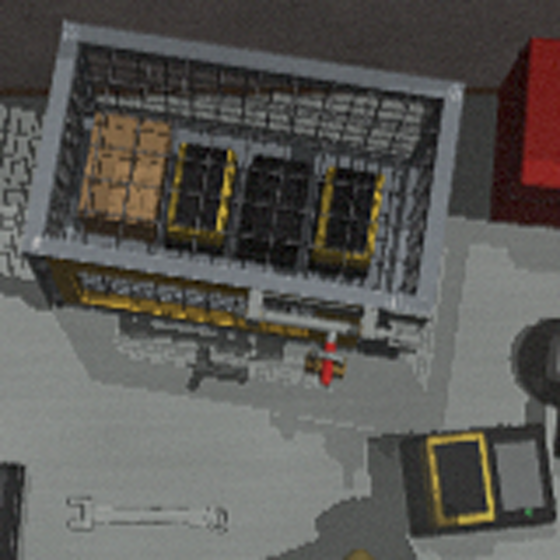

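View pics/c2.png

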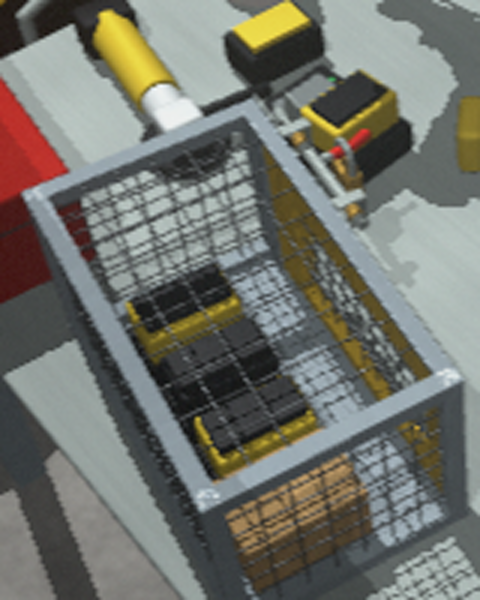

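Run:
```python
from h import *
t=[(25,252),(432,315),(465,85),(68,22)];s=[(462,372),(247,99),(25,192),(203,508)]
P=np.array([plane('top',(200+u/3.5,65+v/3.5),.238) for u,v in t]);Q=np.array([plane('scene',(90+u/3,120+v/3),.238) for u,v in s])
print(P.round(4),'\n',Q.round(4))
for N,X in(('top',P),('scene',Q),('avg',(P+Q)/2)):
    o=np.array([[0,.22],[0,-.22],[.26,-.22],[.26,.22]]);oc=o-o.mean(0);Xc=X[:,:2]-X[:,:2].mean(0)
    U,S,V=np.linalg.svd(oc.T@Xc);R=(U@V).T;T=X[:,:2].mean(0)-R@o.mean(0)
    print(N,np.degrees(np.arctan2(R[1,0],R[0,0])),T, np.round(R@oc.T-Xc.T,4).tolist(),
      'scale',np.linalg.norm(X[0]-X[1]),np.linalg.norm(X[2]-X[3]),np.linalg.norm(X[1]-X[2]))
    print('grip home',R@[-.069,.2-.32]+T,'lock',R@[-.056,-.12]+T)
print('red tip tri',tri(ray('top',(293,170.8)),ray('scene',(209.4,165.9))))
print('far red',tri(ray('top',(294,163.5)),ray('scene',(202.1,170.4))))
im=cv2.imread('pics/top0.png')
g=(im.max(2)<75).astype('uint8');k,l,st,ce=cv2.connectedComponentsWithStats(g[185:235,150:215]);i=1+st[1:,4].argmax();
c=cv2.minAreaRect(np.argwhere(l==i)[:,::-1].astype('float32'));print(c);b=cv2.boxPoints(c)+[150,185]
for z in(.003,.035):print('tray',np.array([plane('top',q,z)[:2] for q in b]).round(4).tolist(),plane('top',b.mean(0),z).round(4))
```

```text
[[ 0.6757  0.199   0.238 ]
 [ 0.6057 -0.2307  0.238 ]
 [ 0.8587 -0.2734  0.238 ]
 [ 0.9321  0.1555  0.238 ]] 
 [[ 0.6742  0.1963  0.238 ]
 [ 0.6123 -0.2327  0.238 ]
 [ 0.8598 -0.2701  0.238 ]
 [ 0.9309  0.1577  0.238 ]]
top -9.514780101151374 [ 0.63983681 -0.01593892] [[0.0005, -0.0022, 0.0012, 0.0005], [0.0021, -0.0022, -0.0025, 0.0025]] scale 0.43537935332587463 0.4351712040148336 0.2565734934050811
grip home [ 0.5519498  -0.12288224] lock [ 0.56477096 -0.12503116]
scene -8.759490484195917 [ 0.64081199 -0.01740078] [[0.0001, -0.005, 0.0045, 0.0004], [0.0037, -0.0021, -0.0043, 0.0027]] scale 0.4335108392087778 0.4337349949601049 0.25034488894916895
grip home [ 0.55434233 -0.12549333] lock [ 0.5671907  -0.12747306]
avg -9.13830997856383 [ 0.64032203 -0.01666677] [[0.0003, -0.0036, 0.0028, 0.0005], [0.0029, -0.0021, -0.0034, 0.0026]] scale 0.43442707982498313 0.4344518241872035 0.25344984522371933
grip home [ 0.5531396  -0.12418525] lock [ 0.5659746  -0.12624989]
red tip tri [ 0.55005478 -0.11938374  0.22218088]
far red [ 0.57785638 -0.12343973  0.21766259]
((32.60413360595703, 30.448331832885742), (44.657325744628906, 40.43083190917969), 4.573921203613281)
tray [[0.3201, 0.4325], [0.4925, 0.4237], [0.4762, 0.2316], [0.3043, 0.243]] [0.3976 0.3326 0.003 ]
tray [[0.32, 0.4237], [0.4888, 0.4151], [0.4728, 0.2271], [0.3046, 0.2383]] [0.3959 0.326  0.035 ]
```

```bash
python3 -m handwheel '[[[0,0,0.96,0,0,-0.03,0.087],[0,0,0.96,0,0,-0.03,0.087],[0,0,0.96,0,0,-0.03,0.087],[0,0,0.95,0,0,-0.03,0.087],[0,0,0,-0.023,0.036,0,0.087],[0,0,0,-0.023,0.036,0,0.087],[0,0,0,-0.023,0.036,0,0.087],[0,0,0,-0.023,0.036,0,0.087],[0,0,0,-0.023,0.036,0,0.087],[0,0,0,-0.023,0.036,0,0.087],[0,0,0,-0.023,0.036,0,0.087],[0,0,0,-0.023,0.036,0,0.087]]]'
python3 -m handwheel '[[[0,0,0,-0.023,0.036,0,0.087],[0,0,0,-0.023,0.036,0,0.087],[0,0,0,-0.023,0.036,0,0.087],[0,0,0,-0.023,0.036,0,0.087],[0,0,0,-0.01,0.036,0,0.087],[0,0,0,-0.01,0.036,0,0.087],[0,0,0,0,0.03,0,0.087],[0,0,0,0,0,0,0.087],[0,0,0,0,0,0,0.087]]]'
python3 - <<'E'
from h import *
s=r.sense();print(s['time_s'],s['tcp_pos'],np.round(s['ee_rot'],3).tolist())
a=cams.capture('wrist');cv2.imwrite('pics/w1.png',a[:,:,::-1]);cv2.imwrite('pics/w1x.png',cv2.resize(a[:,:,::-1],None,fx=1.5,fy=1.5,interpolation=2))
im=cv2.imread('pics/top0.png')[194:228,155:212]
print((im.max(2)).tolist()[16][::2],im.max(2)[:,28].tolist())
E
```

```text
time_s: 1.35
tcp_pos: [0.3764, -0.3515, 0.3424]
ee_rot: [[-0.987, 0.163, -0.0], [0.163, 0.987, 0.0], [0.0, 0.0, -1.0]]
wrist_force: [0.5, 0.0, -0.9]
gripper_width: 1.0
gripper_force: 0.0
time_s: 2.25
tcp_pos: [0.526, -0.1282, 0.3423]
ee_rot: [[-0.987, 0.161, -0.001], [0.161, 0.987, -0.0], [0.001, -0.0, -1.0]]
wrist_force: [-0.2, -0.2, 0.3]
gripper_width: 0.996
gripper_force: 0.0
2.25 [ 0.5260257  -0.1281563   0.34229664] [[-0.987, 0.161, -0.001], [0.161, 0.987, -0.0], [0.001, -0.0, -1.0]]
[136, 141, 87, 72, 43, 64, 69, 70, 68, 69, 71, 69, 67, 66, 69, 70, 67, 69, 66, 68, 71, 69, 74, 46, 48, 45, 112, 138, 133] [129, 102, 40, 52, 59, 62, 69, 69, 68, 70, 69, 69, 69, 68, 70, 66, 69, 68, 67, 68, 63, 67, 66, 69, 70, 64, 69, 67, 67, 67, 67, 79, 82, 63]
```

View pics/w1x.png

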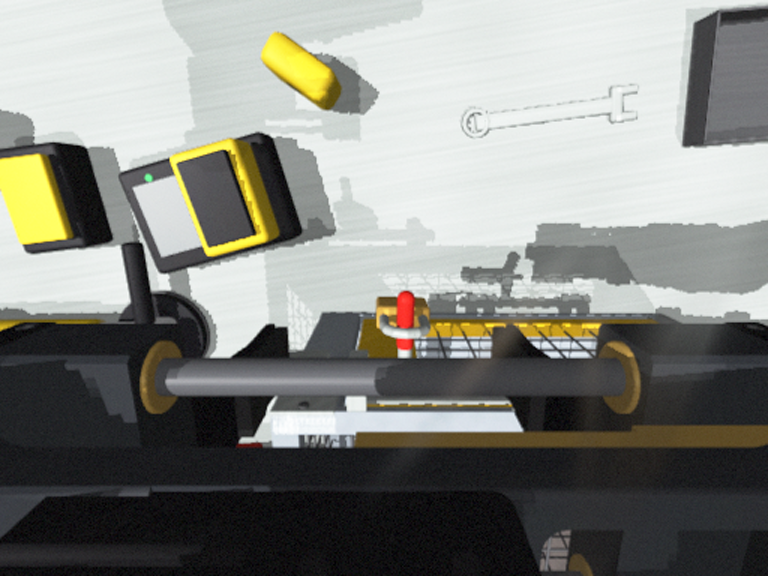

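The wrist view shows the handle tip at (405,293) in the enlarged picture (true (270,195)), the padlock body at x 377 to 430 and the shackle at (405,330). The gripper straddles the handle with free space around it, and the charger is well to the left. Next I'll compute the handle and lock positions, and the tray.

Run:
```python
from h import *
s=r.sense();R=np.array(s['ee_rot']);p=np.array(s['tcp_pos'])
def f(n,u,v,z):
    q=plane('wrist',(u/1.5,v/1.5),z);print(n,q.round(4),'tool',(R.T@(q-p)).round(4))
f('tip top',406,293,.224);f('handle near',405,355,.2195)
f('shackle L',384,324,.2235);f('shackle R',428,324,.2235);f('shackle mid front',405,334,.2235)
f('body left',377,310,.1895);f('body right',430,310,.1895);f('body front edge',402,297,.1895)
# tray in top
im=cv2.imread('pics/top0.png')
for u0,v0,u1,v1 in[(160,195,207,226)]:
    print('tray',[plane('top',q,.035).round(3).tolist() for q in((183,195),(183,225.5),(159,211),(206.5,211))])
print('tray scene',[plane('scene',q,.035).round(3).tolist() for q in((329,236),(300,262),(347,299),(368,269))])
f('tray inner corner',704,127,.003);f('tray outer',692,20,.0);f('tray outer2',683,145,.035)
```

```text
tip top [ 0.535  -0.1187  0.224 ] tool [-0.0074  0.0114  0.1184]
handle near [ 0.5843 -0.127   0.2195] tool [-0.0574  0.0113  0.1229]
shackle L [ 0.5558 -0.1383  0.2235] tool [-0.0311 -0.0044  0.1189]
shackle R [ 0.5611 -0.1064  0.2235] tool [-0.0311  0.0278  0.1189]
shackle mid front [ 0.566  -0.1243  0.2235] tool [-0.0389  0.011   0.1189]
body left [ 0.5549 -0.1443  0.1895] tool [-0.0312 -0.0106  0.1529]
body right [ 0.5619 -0.1018  0.1895] tool [-0.0312  0.0326  0.1529]
body front edge [ 0.5473 -0.1225  0.1895] tool [-0.0202  0.0097  0.1529]
tray [[0.482, 0.326, 0.035], [0.354, 0.323, 0.035], [0.415, 0.425, 0.035], [0.414, 0.226, 0.035]]
tray scene [[0.352, 0.243, 0.035], [0.496, 0.252, 0.035], [0.484, 0.438, 0.035], [0.356, 0.412, 0.035]]
tray inner corner [0.4552 0.2515 0.003 ] tool [0.1314 0.3638 0.3394]
tray outer [0.3411 0.2375 0.    ] tool [0.2417 0.3315 0.3424]
tray outer2 [0.4704 0.2058 0.035 ] tool [0.109  0.3212 0.3074]
```

```bash
python3 -m handwheel '[[[0,0,0,-0.033,0.011,0.03,0.075],[0,0,0,0,0,0.04,0.075],[0,0,0,0,0,0.03,0.075],[0,0,0,0,0,0.025,0.075],[0,0,0,0,0,0.02,0.075],[0,0,0,0,0,0.015,0.075],[0,0,0,0,0,0.01,0.075],[0,0,0,0,0,0.006,0.075],[0,0,0,0,0,0,0.075],[0,0,0,0,0,0,0.075]]]'
python3 -m handwheel '[[[0,0,0,0,0,0,0.06],[0,0,0,0,0,0,0.05],[0,0,0,0,0,0,0.04],[0,0,0,0,0,0,0.03],[0,0,0,0,0,0,0.03],[0,0,0,0,0,0,0.03]]]'
```

```text
time_s: 3.3
tcp_pos: [0.5613, -0.1241, 0.1684]
ee_rot: [[-0.987, 0.163, 0.003], [0.163, 0.987, -0.001], [-0.004, -0.0, -1.0]]
wrist_force: [-1.4, -2.4, 4.3]
gripper_width: 0.866
gripper_force: 0.0
time_s: 3.9
tcp_pos: [0.5614, -0.1239, 0.1683]
ee_rot: [[-0.987, 0.163, 0.003], [0.163, 0.987, -0.001], [-0.004, -0.0, -1.0]]
wrist_force: [-1.3, -2.7, 5.4]
gripper_width: 0.503
gripper_force: 29.7
```

```bash
python3 -m handwheel '[[[0,0,0,0,0,-0.005,0.03],[0,0,0,0,0,-0.005,0.03],[0,0,0,0,0,-0.005,0.03],[0,0,0,0,0,0,0.03],[0,0,0,0,0,0,0.03]]]'
```

```text
time_s: 4.4
tcp_pos: [0.5603, -0.123, 0.1813]
ee_rot: [[-0.987, 0.163, -0.0], [0.163, 0.987, 0.0], [0.0, 0.0, -1.0]]
wrist_force: [0.4, -0.7, -2.8]
gripper_width: 0.507
gripper_force: 29.7
```

```bash
python3 -m handwheel '[[[0,0,0,0.01,0,0,0.03],[0,0,0,0.01,0,0,0.03],[0,0,0,0.01,0,0,0.03],[0,0,0,0.01,0,0,0.03],[0,0,0,0.01,0,0,0.03],[0,0,0,0,0,0,0.03]]]'
python3 - <<'E'
from h import *
s=r.sense();a=cams.capture('wrist');cv2.imwrite('pics/w2.png',a[:,:,::-1])
E
```

```text
time_s: 5.0
tcp_pos: [0.5095, -0.1148, 0.1818]
ee_rot: [[-0.987, 0.162, -0.0], [0.162, 0.987, 0.0], [0.0, 0.0, -1.0]]
wrist_force: [-0.0, -0.1, -1.7]
gripper_width: 0.505
gripper_force: 29.7
```

View pics/w2.png

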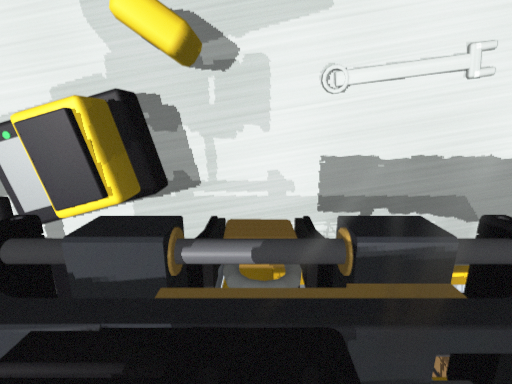

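Brass padlock held at (260,230), clear of the handle. Carrying it to the tray.

```bash
python3 -m handwheel '[[[0,0,0,0.015,0.025,0,0.03],[0,0,0,0.018,0.042,0,0.03],[0,0,0,0.018,0.042,0,0.03],[0,0,0,0.018,0.042,0,0.03],[0,0,0,0.018,0.042,0,0.03],[0,0,0,0.018,0.042,0,0.03],[0,0,0,0.016,0.042,0,0.03],[0,0,0,0.016,0.042,0,0.03],[0,0,0,0.016,0.042,0,0.03],[0,0,0,0.01,0.036,0,0.03],[0,0,0,0,0.025,0,0.03],[0,0,0,0,0,0,0.03]]]'
python3 - <<'E'
from h import *
s=r.sense();print(s['tcp_pos'],s['gripper_width'])
a=cams.capture('wrist');b=cams.capture('top');c=cams.capture('scene')[200:330,270:420]
cv2.imwrite('pics/w3.png',np.vstack([a[:,:,::-1],np.hstack([cv2.resize(b[180:250,140:230,::-1],(256,199)),cv2.resize(c[:,:,::-1],(256,199))])]))
E
```

```text
time_s: 6.25
tcp_pos: [0.4196, 0.3317, 0.1815]
ee_rot: [[-0.987, 0.159, 0.002], [0.159, 0.987, 0.002], [-0.001, 0.002, -1.0]]
wrist_force: [-0.4, 0.1, -2.0]
gripper_width: 0.509
gripper_force: 29.7
[0.41964881 0.33167522 0.18146681] 0.5090692918473461
```

View pics/w3.png

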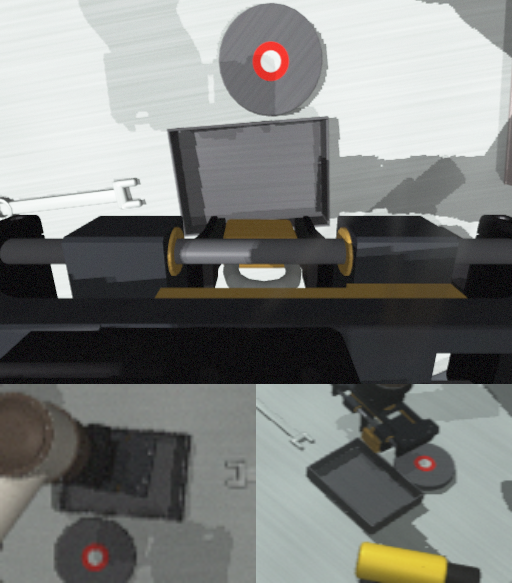

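The wrist view shows the tray's outer near corners at (168,129) and (329,118), and its far inner floor edge around row 220.

Run:
```python
from h import *
s=r.sense();R=np.array(s['ee_rot']);p=np.array(s['tcp_pos'])
for n,u,v,z in[('nearL',168,129,.035),('nearR',329,118,.035),('farLin',188,235,.003),('farRin',318,220,.003),('nearRin',318,128,.003),('nearLin',192,139,.003)]:
    q=plane('wrist',(u,v),z);print(n,q.round(4),'tool',(R.T@(q-p)).round(4))
```

```text
nearL [0.3415 0.2366 0.035 ] tool [ 0.0614 -0.1022  0.1463]
nearR [0.3589 0.4143 0.035 ] tool [0.0731 0.0759 0.1462]
farLin [0.4812 0.2182 0.003 ] tool [-0.0795 -0.0976  0.1783]
farRin [0.4884 0.3945 0.003 ] tool [-0.0579  0.0775  0.1781]
nearRin [0.3693 0.4076 0.003 ] tool [0.0617 0.0711 0.1782]
nearLin [0.3571 0.2523 0.003 ] tool [ 0.0485 -0.0841  0.1783]
```

```bash
python3 -m handwheel '[[[0,0,0,0.002,-0.009,0.03,0.03],[0,0,0,0,0,0.04,0.03],[0,0,0,0,0,0.035,0.03],[0,0,0,0,0,0.025,0.03],[0,0,0,0,0,0.015,0.03],[0,0,0,0,0,0.008,0.03],[0,0,0,0,0,0.004,0.03],[0,0,0,0,0,0,0.03],[0,0,0,0,0,0,0.03]]]'
```

```text
time_s: 7.3
tcp_pos: [0.416, 0.3198, 0.0255]
ee_rot: [[-0.987, 0.163, 0.001], [0.163, 0.987, 0.002], [-0.001, 0.002, -1.0]]
wrist_force: [1.0, -0.1, -2.4]
gripper_width: 0.507
gripper_force: 29.7
```

```bash
python3 -m handwheel '[[[0,0,0,0,0,0.003,0.03],[0,0,0,0,0,0.003,0.03],[0,0,0,0,0,0.001,0.03],[0,0,0,0,0,0,0.03]]]'
```

```text
time_s: 7.7
tcp_pos: [0.4154, 0.3193, 0.0174]
ee_rot: [[-0.987, 0.163, -0.0], [0.163, 0.987, -0.0], [0.0, -0.0, -1.0]]
wrist_force: [0.4, -0.0, -2.5]
gripper_width: 0.505
gripper_force: 29.7
```

```bash
python3 -m handwheel '[[[0,0,0,0,0,0.0015,0.03],[0,0,0,0,0,0.0015,0.03],[0,0,0,0,0,0,0.03]]]'
```

```text
time_s: 8.0
tcp_pos: [0.4157, 0.3192, 0.0159]
ee_rot: [[-0.987, 0.162, 0.001], [0.162, 0.987, -0.0], [-0.001, -0.0, -1.0]]
wrist_force: [-2.0, -2.5, 7.9]
gripper_width: 0.507
gripper_force: 29.8
```

```bash
python3 -m handwheel '[[[0,0,0,0,0,-0.0005,0.046],[0,0,0,0,0,0,0.05],[0,0,0,0,0,0,0.06],[0,0,0,0,0,0,0.065],[0,0,0,0,0,0,0.065],[0,0,0,0,0,0,0.065],[0,0,0,0,0,-0.01,0.065],[0,0,0,0,0,-0.02,0.065],[0,0,0,0,0,-0.04,0.065],[0,0,0,0,0,-0.05,0.065],[0,0,0,0,0,-0.05,0.065],[0,0,0,0,0,-0.05,0.065]]]'
python3 -m handwheel '[[[0,0,0,0,0,-0.05,0.065],[0,0,0,0,0,-0.05,0.065],[0,0,0,0,0,0,0.065]]]'
python3 - <<'E'
from h import *
s=r.sense();a=cams.capture('wrist');cv2.imwrite('pics/w4.png',a[:,:,::-1])
E
```

```text
time_s: 9.2
tcp_pos: [0.4151, 0.3188, 0.2381]
ee_rot: [[-0.987, 0.162, 0.001], [0.162, 0.987, 0.001], [-0.001, 0.001, -1.0]]
wrist_force: [0.9, 0.9, -0.7]
gripper_width: 0.748
gripper_force: 0.0
time_s: 9.5
tcp_pos: [0.4178, 0.3209, 0.3444]
ee_rot: [[-0.987, 0.162, 0.012], [0.162, 0.987, 0.012], [-0.01, 0.014, -1.0]]
wrist_force: [-1.1, 0.7, 0.1]
gripper_width: 0.748
gripper_force: 0.0
```

View pics/w4.png

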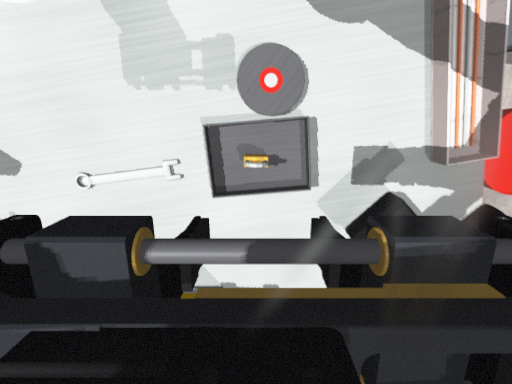

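Padlock stands upright in the tray at (257,160). Going to the handle.

```bash
python3 -m handwheel '[[[0,0,0,-0.01,-0.02,0,0.055],[0,0,0,-0.0205,-0.0413,0,0.055],[0,0,0,-0.0205,-0.0413,0,0.055],[0,0,0,-0.0205,-0.0413,0,0.055],[0,0,0,-0.0205,-0.0413,0,0.055],[0,0,0,-0.0205,-0.0413,0,0.055],[0,0,0,-0.0205,-0.0413,0,0.055],[0,0,0,-0.0205,-0.0413,0,0.055],[0,0,0,-0.0205,-0.0413,0,0.055],[0,0,0,-0.0205,-0.0413,0,0.055],[0,0,0,-0.01,-0.0213,-0.0,0.055],[0,0,0,0,0,0,0.055]]]'
python3 -m handwheel '[[[0,0,0,0,0,0,0.055]]]'
python3 - <<'E'
from h import *
s=r.sense();R=np.array(s['ee_rot']);p=np.array(s['tcp_pos']);print(R.round(3).tolist())
a=cams.capture('wrist')[:,:,::-1];cv2.imwrite('pics/w5.png',a)
hsv=cv2.cvtColor(a,cv2.COLOR_BGR2HSV);m=((hsv[...,0]<8)|(hsv[...,0]>172))&(hsv[...,1]>120)&(hsv[...,2]>70)
k,l,st,ce=cv2.connectedComponentsWithStats(m.astype('uint8'))
for i in range(1,k):
    if st[i][4]>30:
        x,y,w,h,A=st[i];print(st[i],ce[i])
        for v in(y,y+h):
            q=plane('wrist',(ce[i][0],v),.224 if v==y else .2195);print(q.round(4),(R.T@(q-p)).round(4))
E
```

```text
time_s: 10.75
tcp_pos: [0.5497, -0.124, 0.3331]
ee_rot: [[-0.986, 0.167, -0.004], [0.167, 0.986, -0.0], [0.004, -0.001, -1.0]]
wrist_force: [-0.1, 1.6, -1.1]
gripper_width: 0.63
gripper_force: 0.0
time_s: 10.85
tcp_pos: [0.5494, -0.1216, 0.3339]
ee_rot: [[-0.986, 0.164, -0.002], [0.164, 0.986, 0.0], [0.002, 0.0, -1.0]]
wrist_force: [0.2, 0.3, -0.1]
gripper_width: 0.629
gripper_force: 0.0
[[-0.986, 0.164, -0.002], [0.164, 0.986, 0.0], [0.002, 0.0, -1.0]]
[255 176  13  42 454] [261.06828194 196.5814978 ]
[ 0.5344 -0.1174  0.224 ] [0.0152 0.0017 0.11  ]
[ 0.581  -0.125   0.2195] [-0.032   0.0018  0.1144]
```

```bash
python3 -m handwheel '[[[0,0,0,0.001,0.002,0.04,0.055],[0,0,0,0,0,0.04,0.055],[0,0,0,0,0,0.03,0.055],[0,0,0,0,0,0.018,0.055],[0,0,0,0,0,0.008,0.055],[0,0,0,0,0,0.003,0.055],[0,0,0,0,0,0,0.055],[0,0,0,0,0,0,0.055]]]'
python3 -m handwheel '[[[0,0,0,0,0,0,0.03],[0,0,0,0,0,0,0.02],[0,0,0,0,0,0,0.01],[0,0,0,0,0,0,0.005],[0,0,0,0,0,0,0.0],[0,0,0,0,0,0,0.0]]]'
```

```text
time_s: 11.7
tcp_pos: [0.5502, -0.119, 0.1974]
ee_rot: [[-0.987, 0.162, 0.003], [0.162, 0.987, -0.0], [-0.003, 0.0, -1.0]]
wrist_force: [0.5, 0.5, -0.3]
gripper_width: 0.629
gripper_force: 0.0
time_s: 12.3
tcp_pos: [0.5494, -0.1193, 0.196]
ee_rot: [[-0.987, 0.163, -0.0], [0.163, 0.987, 0.0], [0.0, 0.0, -1.0]]
wrist_force: [-0.3, 0.3, -0.0]
gripper_width: 0.17
gripper_force: 0.0
```

```bash
python3 -m handwheel '[[[0,0,0,0,0,0,0.0],[0,0,0,0,0,0,0.0],[0,0,0,0,0,0,0.0]]]'
python3 -m handwheel '[[[0,0,0,0,0,-0.004,0.0],[0,0,0,0,0,-0.004,0.0],[0,0,0,0,0,-0.002,0.0],[0,0,0,0,0,0,0.0]]]'
```

```text
time_s: 12.6
tcp_pos: [0.5493, -0.1194, 0.196]
ee_rot: [[-0.987, 0.163, -0.0], [0.163, 0.987, -0.0], [0.0, -0.0, -1.0]]
wrist_force: [0.1, -0.6, -0.4]
gripper_width: 0.132
gripper_force: 29.9
time_s: 13.0
tcp_pos: [0.5492, -0.1193, 0.2059]
ee_rot: [[-0.987, 0.163, -0.001], [0.163, 0.987, 0.0], [0.001, -0.0, -1.0]]
wrist_force: [1.2, -1.1, -6.0]
gripper_width: 0.133
gripper_force: 29.9
```

```bash
python3 -m handwheel '[[[0,0,0,0,0.004,0,0.0],[0,0,0,0,0.004,0,0.0],[0,0,0,0,0.004,0,0.0],[0,0,0,0,0,0,0.0]]]'
```

```text
time_s: 13.4
tcp_pos: [0.5513, -0.1066, 0.2058]
ee_rot: [[-0.987, 0.162, -0.0], [0.162, 0.987, 0.001], [0.0, 0.001, -1.0]]
wrist_force: [1.0, 0.4, -5.9]
gripper_width: 0.13
gripper_force: 29.9
```

```bash
python3 -m handwheel '[[[0,0,0,0,0.005,0,0.0],[0,0,0,0,0.005,0,0.0],[0,0,0,0,0.006,0,0.0],[0,0,0,0,0.007,0,0.0],[0,0,0,0,0.007,0,0.0],[0,0,0,0,0.005,0,0.0],[0,0,0,0,0.003,0,0.0],[0,0,0,0,0,0,0.0],[0,0,0,0,0,0,0.0]]]'
python3 - <<'E'
from h import *
# hinge and gate swing from current grip (tool frame moves)
s=r.sense();R=np.array(s['ee_rot']);p=np.array(s['tcp_pos']);print(p,R.round(3).tolist())
a=np.radians(-9.3);ex=np.array([np.cos(a),np.sin(a)]);ey=np.array([-np.sin(a),np.cos(a)])
T=np.array([.640,-.0165]);print('cage coords of grip',ex@(p[:2]-T),ey@(p[:2]-T))
E
```

```text
time_s: 14.3
tcp_pos: [0.5577, -0.0691, 0.206]
ee_rot: [[-0.987, 0.162, 0.0], [0.162, 0.987, 0.001], [-0.0, 0.001, -1.0]]
wrist_force: [0.6, 2.5, -5.8]
gripper_width: 0.135
gripper_force: 29.9
[ 0.55771488 -0.06910565  0.20596218] [[-0.987, 0.162, 0.0], [0.162, 0.987, 0.001], [-0.0, 0.001, -1.0]]
cage coords of grip -0.072702270815583 -0.06521177704504383
```

```bash
python3 -m handwheel '[[[0,0,0.2,0.0056,0.0015,0,0.0],[0,0,0.4,0.0113,0.0031,0,0.0],[0,0,0.4,0.0113,0.0031,0,0.0],[0,0,0,0,0,0,0.0]]]'
```

```text
time_s: 14.7
tcp_pos: [0.531, -0.0563, 0.2067]
ee_rot: [[-0.964, 0.265, 0.002], [0.265, 0.964, 0.001], [-0.002, 0.001, -1.0]]
wrist_force: [2.3, -0.7, -6.4]
gripper_width: 0.131
gripper_force: 29.9
```

Forces are small and as expected. Continuing the swing.

```bash
python3 -m handwheel '[[[0,0,0.4,0.0113,0.0031,0,0.0],[0,0,0.4,0.0113,0.0031,0,0.0],[0,0,0.4,0.0113,0.0031,0,0.0],[0,0,0.4,0.0113,0.0031,0,0.0],[0,0,0.1,0.0028,0.0008,0,0.0],[0,0,0,0,0,0,0.0],[0,0,0,0,0,0,0.0],[0,0,0,0,0,0,0.0]]]'
python3 - <<'E'
from h import *
a=cams.capture('top')[65:265,150:350,::-1];b=cams.capture('scene')[120:320,90:390,::-1]
cv2.imwrite('pics/e1.png',np.hstack([cv2.resize(a,(400,400)),cv2.resize(b,(400,267)) if 0 else cv2.copyMakeBorder(cv2.resize(b,(400,267)),0,133,0,0,0)]))
s=r.sense();print(s['wrist_force'],np.degrees(np.arctan2(s['ee_rot'][0][1],s['ee_rot'][1][1])))
E
```

```text
time_s: 15.5
tcp_pos: [0.4916, -0.0288, 0.2063]
ee_rot: [[-0.902, 0.431, 0.002], [0.431, 0.902, -0.0], [-0.002, 0.001, -1.0]]
wrist_force: [4.7, -1.7, -5.7]
gripper_width: 0.126
gripper_force: 29.9
[ 4.81933076  0.03935798 -4.96190257] 25.55783043917577
```

View pics/e1.png

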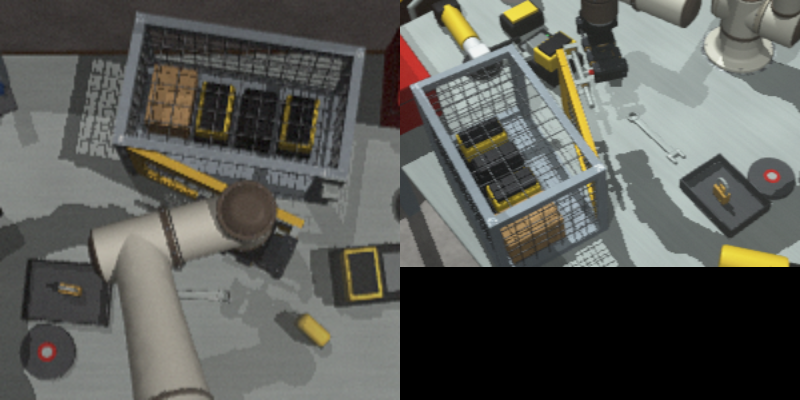

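The gate stands about 16° open (0.28 rad) and the gripper holds the handle. The padlock is in the tray and the other tools look undisturbed, so I'm handing in.

```bash
python3 -m handwheel '[[[0,0,0,0,0,0,0.0],[0,0,0,0,0,0,0.0]]]'; python3 -c "
from station import r
print(r.finish_job())"
```

```text
time_s: 15.8
tcp_pos: [0.4908, -0.0287, 0.206]
ee_rot: [[-0.902, 0.431, 0.0], [0.431, 0.902, -0.0], [-0.0, 0.0, -1.0]]
wrist_force: [4.4, -1.4, -5.9]
gripper_width: 0.132
gripper_force: 29.9
the job is handed in; nothing more can be done
None
```

I handed the job in at 15.8 s: the padlock is standing in the tray, the bolt is lifted over the lip and drawn about 51 mm, and the gripper is holding the gate about 0.28 rad open by the handle; the hand-in returned no verdict.

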